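# Lock the lid on a loaded centrifuge rotor

## Robot

A 6-joint arm with a two-finger parallel gripper is mounted at the origin on the work surface. World frame = base frame: x ahead of the robot, y to its left, z up, the work surface at z = 0. Lengths are in m, angles in rad, forces in N, time in s.
With the tool pointing down it reaches from about 0.375 to 0.975 m from the base axis. Payload 3.8 kg.
Tool frame: the origin (TCP) lies at the very end of the fingers, on their centre line; the grasp point (between the pads) lies 19 mm behind it; z points along the fingers, y is the direction in which the jaws open and shut (so a half turn about z gives the same grasp; the last joint's range is limited). The gripper opens to 85 mm and grips with 20 to 120 N. Pads are 22 mm wide; open, the fingers measure 114 mm over their backs; the gripper's body (76 mm by 85 mm) begins 54 mm behind the grasp point. The pads swing forward as they close: fully open they stand 13 mm farther back than shut.
Start: joints at [-1.154, 0.264, 1.604, -0, 1.274, -0.037], TCP at [0.296, -0.607, 0.231] pointing down, gripper open.
Joint ranges: [-2.63, 2.63], [-0.94, 2.18], [0.31, 2.57], [-1.31, 4.45], [0, 2.66], [-2.55, 2.55]. Speed limits (rad/s): [2.57, 2.57, 3.14, 3.14, 3.14, 3.14].

## Interface

Orientations are given as a rotation vector (axis times angle).
In Python, from workcell import read_state, read_camera, camera_info, finish_job gives the robot as it stands. The module is installed in compiled form; this text tells all that it offers.
- The arm moves only by the tool play_rows, never from a script. Its argument "motion" is a list of rows, each a list of 5 numbers: the shift along the tool's x, y, z in units of 1000 mm (1.0 is 1000 mm), then the turn about the tool's z in units of 2 pi rad (1.0 is 2 pi rad), then the finger opening in mm, from 0 to 85.4. A call has 1 to 5 rows; each row shifts and turns the commanded pose from where the row before left it, along the tool's axes as they then stand; what a row does not reach is not made up. A row lasts 1/8 s, in which the tool goes at most 62.5 mm and 10.7 degrees, less where a joint would pass 70% of its speed; a pose out of reach is approached as far as the arm can. A call with a number of a shift or a turn outside -1 to 1 is refused whole. A call with a gripper value outside its range is refused whole. The fingers move at their own pace and stop on an object; "squeeze" is the grip in N (left out, the last holds). Time passes only in rows, so rows that do not move let the fingers close. It gives the time, the measured TCP pose, the force and the opening at its end, in the units of the state.
- read_state(): the state, without advancing time (a new reading comes with each control period).
- read_camera(name): name is "scene" or "top" or "wrist"; returns the picture (400x640x3 uint8, red, green, blue); there is no depth.
- camera_info(name): a dict with "intrinsics" (3x3 intrinsics, pixels), "dist_coeffs" ([k1, k2, p1, p2, k3] as OpenCV has them; the pictures are not rectified), "pose" (4x4, takes a point from camera to world coordinates). Camera axes: x right, y down, z forward; pixel columns grow to the right and rows downward; lengths in m; the calibration is good to about 2 mm. A picture is of the moment at which its call begins: read the wrist's pose just before it. camera_info takes no time and is no camera call; for the wrist camera it gives the pose at the moment of the call.
- finish_job(): hands the job in, once; it reports no verdict.
The state is a dict: "time": time; "q": joint angles; "joint_vel": joint speeds; "joint_torque": joint torques, N m; "tool_pos": TCP position; "tcp_rot": TCP orientation; "wrist_force": force on the tool from outside, world axes, zero at the start; "torque": the same for the moment, N m; "width": opening from 0.0 (shut) to 1.0 (fully open).
Only numpy, scipy, OpenCV 4.12 (cv2) and the standard library are available. Lean on these libraries where they do the work, as an engineer would, in place of code of your own. Each camera call takes 0.05 s, during which the arm holds its last target. There are 200 camera calls.

## Task

The small rotor is loaded with its tubes and stands on its bench stand, ready for the centrifuge. Lift its lid from the cork ring by the bar knob, set it on the rotor's hub, feel for the two entry slots, press the lid gently down against the spring and turn it a quarter turn clockwise until it is locked down, then let go. Use no more force than it needs and leave the racks, the tip box and the bottle where they are.

Things in the scene. Friction and masses are not known exactly. Their poses are not given: they have to be found in the camera images.
- lid: Rotor lid: flat aluminium disc 124 mm across, 4 mm thick, its outer rim hanging 14 mm below; 0.14 to 0.25 kg. Origin: centre of the disc's UNDERSIDE, on the lid's axis; z up, x along the bar knob on top. A half turn about z gives the same lid. Two locking lugs point along +x and -x, in line with the bar. At the start it lies on the cork ring, 34 mm above the bench.
- lid_knob (a point): Centre of the lid's black bar knob, 18 mm above the lid's origin, axes as the lid's. The bar is 44 mm long (x), 14 mm wide (y) and spans 4 to 32 mm above the lid's origin; a collar 54 mm across and 2.5 mm high lies round its foot.
- lid_nose (a point): Centre of the lower end of the lid's steel stem, 23.5 mm below the lid's origin, axes as the lid's. The stem is 30 mm across and tapers over its last 4 mm to 23 mm. Its two lugs reach 25 mm from the axis, are 9 mm wide and 5 mm thick, and lie 10.5 to 15.5 mm below the lid's origin.
- hub (a point): Centre of the hub's flat top, 100 mm above the bench, on the rotor axis; axes as the stand's. The hub is a socket 64 mm across with a 32.6 mm bore. Two opposite entry slots, 12 mm wide, reaching 26 mm from the axis, with 1.5 mm lead-in chamfers, are cut through its 6 mm lip. The rotor was set on by hand: the slots' line lies somewhere 9 to 47 degrees anticlockwise (from above) of the stand's x; it must be seen or felt.
- hub_floor (a point): Point on the rotor axis at the floor of the lug track, 13.5 mm below the hub's top. Heights of the lid's origin above the hub's top: 15.5 mm lugs on the face beside the slots; 13 mm in the slots, resting on the spring plunger; under 4.5 mm free to turn below the lip; 2 mm lugs on this solid floor; 7 mm locked.
- hub_spring (a point): Top of the spring plunger as it stands unpressed, on the rotor axis, 10.5 mm below the hub's top. It meets the nose with 5 N and adds 0.7 N per mm (12.7 N at the floor). Pressed in, the lid turns only clockwise seen from above, 80 degrees to a solid stop; eased off there, the spring lifts the lugs 2.5 mm into notches and it cannot turn back.
- stand: Heavy bench stand, fixed: round dark foot 136 mm across with a white dash at its -x edge, a pillar, and held fast on it the dark rotor, a bowl 114 mm across, rim 95 mm above the bench, twelve capped tubes round the hub below its top. Origin on the bench under the rotor axis; z up.
- cork_ring: Cork flask ring that the lid lies on, fixed: 92 mm outside, 62 mm inside, 34 mm high; origin at the centre of its underside, on the bench.
- red_rack: Red tube rack with tubes, 110 x 227 x 45 mm (58 mm to the caps), origin at the centre of its underside. A bystander.
- cream_rack: Cream tube rack with tubes, 110 x 237 x 45 mm (58 mm to the caps), origin at the centre of its underside. A bystander.
- tip_box: Blue box of pipette tips with a clear cover, 87 x 124 x 69 mm, origin at the centre of its underside. A bystander.
- amber_bottle: Amber reagent bottle, 60 mm across and 120 mm high, origin at the centre of its underside. A bystander.
There are look-alikes about, which are no part of the job. What is shaped like the lid but green or orange is not meant.

How it is judged:
On the way, in this order (a step that is already met when the one before it is completed fails the run):
1. the lid is brought over the rotor (horizontal distance between lid and hub below 0.02 m and z of lid in the frame of hub above 0.005 m), for 0.05 s.
2. the lid is pressed in until its lugs are under the lip (horizontal distance between lid and hub below 0.004 m and z of lid in the frame of hub below 0.0048 m), for 0.05 s.
At the end, for the whole second after the job is handed in: The lid is locked: released and at rest, level within 3.5 degrees and centred within 4 mm on the hub, its origin 5.8 to 8.8 mm above the hub face, held down there against the spring by its lugs in the notches (an unlocked lid springs up to 13 mm; one left short of the notches stays at 4.5 mm) (horizontal distance between lid and hub below 0.004 m and z of lid in the frame of hub between 0.0058 and 0.0088 m and angle between lid's own z axis and vertical below 0.06 rad and linear speed of lid below 0.01 m/s and angular speed of lid below 0.1 rad/s); the robot touches nothing.
It fails at once if the lid is forced: more than 70 N between the lid and the rotor on its stand (contact force between lid and stand above 70 N).
It fails at once if a rack, the tip box or the bottle is shifted by more than 20 mm (distance of any of red_rack, cream_rack, tip_box, amber_bottle from where it was at the start of the episode above 0.02 m).
It also fails if it takes over 72 s, if anything falls off the work surface, if the arm or the gripper's body presses on something with over 40 N, if the wrist force passes 120 N, or if a joint passes its speed limit or range.

## Working session

There is one attempt and no reset: what is moved stays moved. The work goes in short steps, Python scripts to look and compute and a tool call to move; the robot and the scene stay as the last step left them, time stands still between calls to the robot, and variables do not carry over. Pictures are saved under pics/ and viewed, about 8 in all and at most 12, crops included, and the job is handed in when it is done.

Besides the shell and the picture viewer there is one more tool, called after "Call:" as name(argument=value, ...) on one line, values as JSON. play_rows: Moves the arm, as the interface text tells. Shifts and turns lie within -1 to 1; 1 stands for 1000 mm of shift or 2 pi rad of turn. Its arguments: {"type":"object","properties":{"motion":{"type":"array","items":{"type":"array","items":{"type":"number"}}},"squeeze":{"type":"number"}},"required":["motion"]}

```bash
mkdir -p pics
python3 - <<'E'
from workcell import *
import cv2,numpy as np
s=read_state();print(s)
for n in("scene","top","wrist"):
    i=camera_info(n);print(n,np.round(i["intrinsics"],1).tolist(),np.round(i["dist_coeffs"],4),np.round(i["pose"],4).tolist())
a=read_camera("scene");b=read_camera("top")
cv2.imwrite("pics/scene.png",a[:,:,::-1]);cv2.imwrite("pics/top.png",b[:,:,::-1])
E
```

```text
{'time': 0.0, 'q': array([-1.15389393e+00,  2.64788294e-01,  1.60540331e+00, -7.92577546e-07,
        1.27368959e+00, -3.68858829e-02]), 'joint_vel': array([-1.13387283e-03, -1.39400246e-05,  9.96546609e-04,  7.71708946e-04,
       -1.87487185e-04,  4.08902515e-04]), 'joint_torque': array([-3.76394863e-03, -5.15126395e+01, -3.67313361e+01, -2.87683861e-04,
        1.31962658e-02, -1.52338328e-05]), 'tool_pos': array([ 0.29560767, -0.60600195,  0.22992252]), 'tcp_rot': array([-3.05888313e+00, -7.06203492e-01,  6.79627144e-04]), 'wrist_force': array([ 0.0486993 ,  0.51373163, -0.17928336]), 'torque': array([-0.01469396, -0.03379063,  0.02706368]), 'width': 0.9987378933692903}
scene [[448.7, 0.0, 336.2], [0.0, 448.7, 200.9], [0.0, 0.0, 1.0]] [-0.0645  0.      0.      0.      0.    ] [[-0.5206, 0.5208, -0.6766, 1.6633], [0.8538, 0.325, -0.4067, 0.6294], [0.0081, -0.7894, -0.6138, 1.1005], [0.0, 0.0, 0.0, 1.0]]
top [[362.7, 0.0, 321.9], [0.0, 362.7, 200.3], [0.0, 0.0, 1.0]] [0.0126 0.     0.     0.     0.    ] [[0.0065, -0.9823, 0.1874, 0.3426], [-0.9999, -0.0046, 0.0102, -0.0235], [-0.0091, -0.1874, -0.9822, 1.1522], [0.0, 0.0, 0.0, 1.0]]
wrist [[286.3, 0.0, 320.6], [0.0, 286.3, 199.7], [0.0, 0.0, 1.0]] [-0.0392  0.      0.      0.      0.    ] [[0.4379, -0.8679, -0.2344, 0.3554], [-0.899, -0.4234, -0.1116, -0.5769], [-0.0024, 0.2596, -0.9657, 0.3738], [0.0, 0.0, 0.0, 1.0]]
```

View pics/top.png

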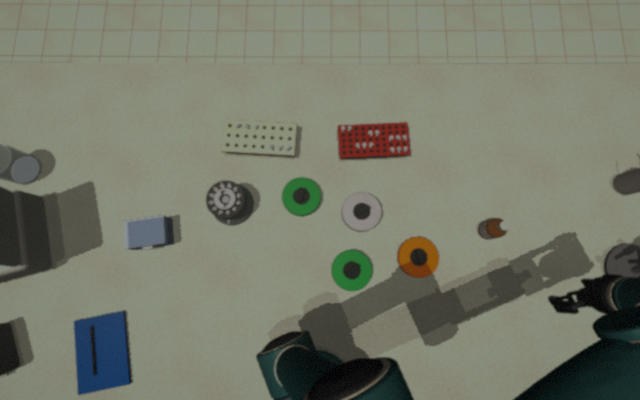

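View pics/scene.png

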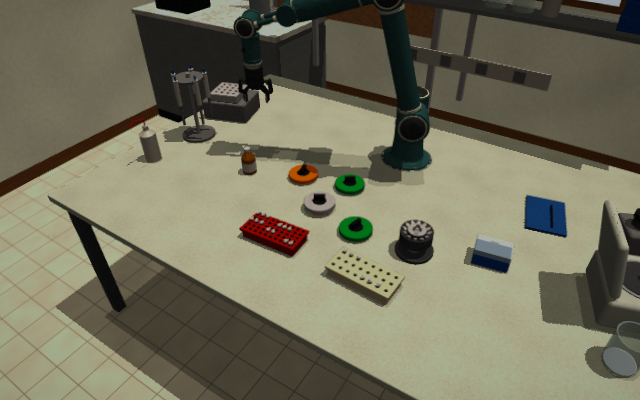

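Candidates for the lid in the top view are grey at (362,211), green at (302,196) and (352,270), and orange at (418,257). The description fits the grey one. The rotor is at about (229,201) in top and (415,238) in scene.

```bash
cat > h.py <<'E'
from workcell import *
import cv2,numpy as np
from scipy.spatial.transform import Rotation as R
def ray(info,px):
    K=np.array(info["intrinsics"]);d=np.array(info["dist_coeffs"]);T=np.array(info["pose"])
    n=cv2.undistortPoints(np.array([[px]],float),K,d)[0,0]
    v=T[:3,:3]@[n[0],n[1],1];return T[:3,3],v/np.linalg.norm(v)
def atz(info,px,z):
    o,v=ray(info,px);return o+v*(z-o[2])/v[2]
def tri(*obs):
    A=np.zeros((3,3));b=np.zeros(3)
    for i,p in obs:
        o,v=ray(i,p);P=np.eye(3)-np.outer(v,v);A+=P;b+=P@o
    return np.linalg.solve(A,b)
def proj(info,X):
    T=np.linalg.inv(info["pose"])
    return cv2.projectPoints(np.atleast_2d(np.array(X,float)),cv2.Rodrigues(T[:3,:3])[0],T[:3,3],np.array(info["intrinsics"]),np.array(info["dist_coeffs"]))[0][:,0]
def tool():
    s=read_state();return s["tool_pos"],R.from_rotvec(s["tcp_rot"]).as_matrix()
def totool(dw):
    return tool()[1].T@np.array(dw)
E
python3 - <<'E'
from h import *
t=camera_info("top");s=camera_info("scene")
print("lid disc",atz(t,(362,211),.04), tri((t,(361.5,211.5)),(s,(320,196))))
print("rotor",atz(t,(228,199),.1),tri((t,(225,197)),(s,(417,227))))
p,M=tool();print(p,M.round(3))
# camera in tool frame
T=np.array(camera_info("wrist")["pose"]);print((M.T@T[:3,:3]).round(3),M.T@(T[:3,3]-p))
for a in ("scene","top"):pass
im=cv2.imread("pics/scene.png")[160:270,270:460];im2=cv2.imread("pics/top.png")[160:300,190:450]
im=cv2.resize(im,None,fx=3,fy=3,interpolation=cv2.INTER_CUBIC);im2=cv2.resize(im2,(570,307),interpolation=cv2.INTER_CUBIC)
cv2.imwrite("pics/c1.png",im)
E
```

```text
lid disc [ 0.52144775 -0.1363762   0.04      ] [ 0.51728088 -0.13284713  0.05464051]
rotor [0.54579868 0.26554836 0.1       ] [0.54910179 0.27507852 0.10804703]
[ 0.29564687 -0.60607622  0.23005958] [[ 0.899  0.438 -0.001]
 [ 0.438 -0.899  0.002]
 [ 0.    -0.002 -1.   ]]
[[-0.001 -0.966 -0.26 ]
 [ 1.    -0.001 -0.   ]
 [ 0.    -0.26   0.966]] [ 0.06651707 -0.00027238 -0.14384864]
```

View pics/c1.png

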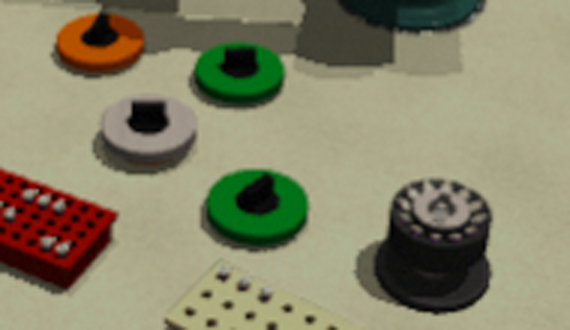

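The crop confirms the grey disc with a black bar knob at crop (148,125), with no green or orange on it. The rotor is at crop (440,215). I'll move the wrist camera over the lid.

Call:
play_rows(motion=[[0.045,-0.036,0,0,85],[0.045,-0.036,0,0,85],[0.045,-0.036,0,0,85],[0.045,-0.036,0,0,85],[0.045,-0.036,0,0,85]])

```text
time: 0.72
tool_pos: [0.4195, -0.3443, 0.2308]
tcp_rot: [-3.061, -0.706, 0.0]
wrist_force: [0.8, -0.5, 0.1]
width: 0.995
```

Call:
play_rows(motion=[[0.045,-0.036,0,0,85],[0.045,-0.036,0,0,85],[0.045,-0.036,0,0,85],[0.045,-0.036,0,0,85],[0,0,0,0,85]])

```text
time: 1.35
tool_pos: [0.5188, -0.1343, 0.2308]
tcp_rot: [-3.058, -0.715, 0.0]
wrist_force: [-0.4, -0.1, 0.9]
width: 0.997
```

Run:
```python
from h import *
import pickle
i=camera_info("wrist");a=read_camera("wrist");cv2.imwrite("pics/w1.png",a[:,:,::-1]);pickle.dump(i,open("w1.pkl","wb"))
print(tool(),read_state()["time"])
```

```text
(array([ 0.51804454, -0.1361706 ,  0.23079727]), array([[ 8.96999071e-01,  4.42031327e-01, -9.86198094e-04],
       [ 4.42031588e-01, -8.96999483e-01,  5.27552723e-05],
       [-8.61299698e-04, -4.83252140e-04, -9.99999512e-01]])) 1.4
```

View pics/w1.png

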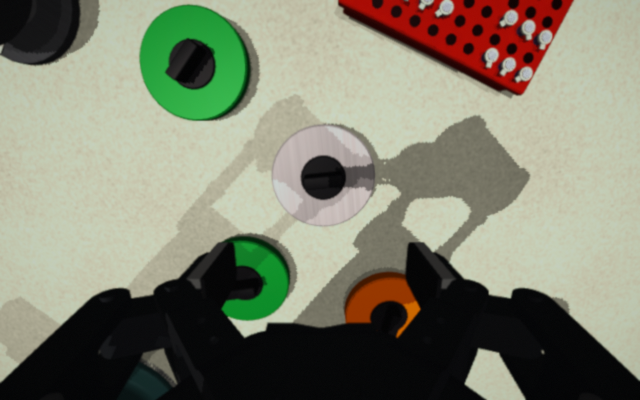

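The lid is at (323,175) in the wrist view with a radius of about 51 px, and the bar looks nearly horizontal. The green decoy is at (250,280) and the orange one at (388,305). I'll enhance the crop to get the bar's angle.

Run:
```python
import cv2,numpy as np,pickle
from h import *
im=cv2.imread("pics/w1.png");c=im[145:205,290:358].astype(float)
c=np.clip((c/60)**.6*255,0,255).astype(np.uint8)
cv2.imwrite("pics/c2.png",cv2.resize(c,None,fx=8,fy=8,interpolation=cv2.INTER_CUBIC))
i=pickle.load(open("w1.pkl","rb"))
g=im.max(2);m=((g>105)|0).astype(np.uint8)
# disc edge: not background: use saturation/hue
b,gr,r=[im[:,:,k].astype(int) for k in range(3)]
print(im[150,300],im[175,290],im[120,300],im[100,320],im[205,330],im[176,360])
for z in(.038,):print(atz(i,(323,175),z))
print(proj(i,[[.518,-.136,z] for z in(0.038,.066)]))
```

```text
[176 179 190] [170 173 184] [151 174 176] [181 206 201] [162 165 176] [81 82 87]
[ 0.52559828 -0.13346849  0.038     ]
[[322.07084208 181.54342481]
 [322.16076339 186.57347839]]
```

View pics/c2.png

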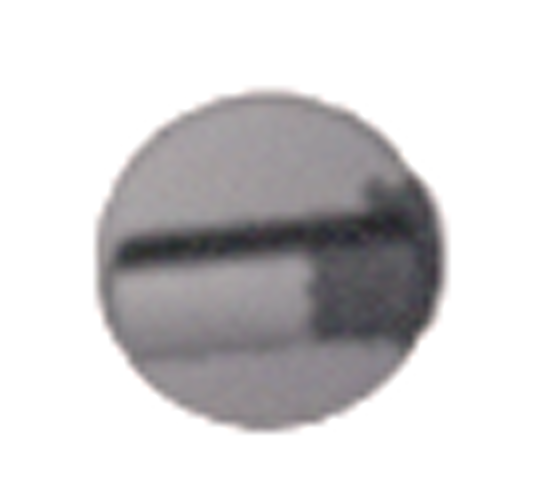

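Run:
```python
import pickle
from h import *
i=pickle.load(open("w1.pkl","rb"))
f=lambda x,y:(290+x/8-.45,145+y/8-.45)
for (a,b,z) in [((115,265),(310,250),.066),((130,358),(300,347),.066),((130,358),(410,336),.066),((115,243),(390,215),.0405)]:
    A=atz(i,f(*a),z);B=atz(i,f(*b),z);d=B-A;print(A.round(4),B.round(4),np.degrees(np.arctan2(d[1],d[0])))
# collar ellipse centre and disc (colour: b/r ratio of grey lid vs greenish bench)
im=cv2.imread("pics/w1.png").astype(float)
m=((im.max(2)<45)*255).astype(np.uint8)[145:205,290:358]
cs=max(cv2.findContours(m,0,1)[0],key=cv2.contourArea)
e=cv2.fitEllipse(cs);print("collar",e,atz(i,(e[0][0]+290,e[0][1]+145),.0405))
w=im[100:240,250:400];m=(((w[:,:,1]-(w[:,:,0]+w[:,:,2])/2)/(w.mean(2)+1)<0.0)*255).astype(np.uint8)
m=cv2.morphologyEx(m,cv2.MORPH_OPEN,np.ones((3,3)))
cs=max(cv2.findContours(m,0,1)[0],key=cv2.contourArea);h=cv2.convexHull(cs);e=cv2.fitEllipse(h);print("disc",e,atz(i,(e[0][0]+250,e[0][1]+100),.038))
```

```text
[ 0.5181 -0.1137  0.066 ] [ 0.5318 -0.1367  0.066 ] -59.24181886303995
[ 0.5072 -0.1212  0.066 ] [ 0.519  -0.1415  0.066 ] -59.90107874294609
[ 0.5072 -0.1212  0.066 ] [ 0.5271 -0.1544  0.066 ] -59.08795485973537
[ 0.5161 -0.113   0.0405] [ 0.5378 -0.1475  0.0405] -57.818089924875906
collar ((33.241519927978516, 32.11452102661133), (41.3320198059082, 43.10284423828125), 84.88155364990234) [ 0.52384657 -0.13463906  0.0405    ]
disc ((73.08992767333984, 74.80169677734375), (100.4610366821289, 102.02041625976562), 86.07798767089844) [ 0.52585976 -0.13345813  0.038     ]
```

Call:
play_rows(motion=[[0,0,0.007,-0.0293,85],[0,0,0.007,-0.0293,85],[0,0,0.007,-0.0293,85],[0,0,0.007,-0.0293,85],[0,0,0.007,-0.0293,85]])

```text
time: 2.02
tool_pos: [0.517, -0.1396, 0.1957]
tcp_rot: [-2.424, -1.997, 0.001]
wrist_force: [0.3, -0.1, 0.0]
width: 0.997
```

Call:
play_rows(motion=[[0,0,0.007,-0.0293,85],[0,0,0.007,-0.0293,85],[0,0,0.007,-0.0293,85],[0,0,0.007,-0.029,85],[0,0,0,0,85]])

```text
time: 2.65
tool_pos: [0.5166, -0.1392, 0.1673]
tcp_rot: [-1.555, -2.727, 0.001]
wrist_force: [-0.4, -0.5, 0.4]
width: 0.994
```

Run:
```python
from h import *
import pickle
i=camera_info("wrist");a=read_camera("wrist");cv2.imwrite("pics/w2.png",a[:,:,::-1]);pickle.dump(i,open("w2.pkl","wb"))
p,M=tool();print(p,np.degrees(np.arctan2(M[1,0],M[0,0])),read_state()["time"],read_state()["q"])
u,v=proj(i,[[.525,-.134,.05]])[0];print(u,v)
u=int(u);v=int(v);c=a[v-75:v+75,u-100:u+100,::-1].astype(float)
c=np.clip((c/90)**.6*255,0,255).astype(np.uint8);print(u-100,v-75)
cv2.imwrite("pics/c3.png",cv2.resize(c,None,fx=4,fy=4,interpolation=cv2.INTER_CUBIC))
```

```text
[ 0.51705515 -0.13905379  0.16786039] 120.53365430294194 2.7 [-3.09004877e-01  5.08769922e-02  1.96999639e+00 -4.01252600e-04
  1.12183937e+00 -8.41743623e-01]
330.34563849099965 195.22938734953206
230 120
```

View pics/c3.png

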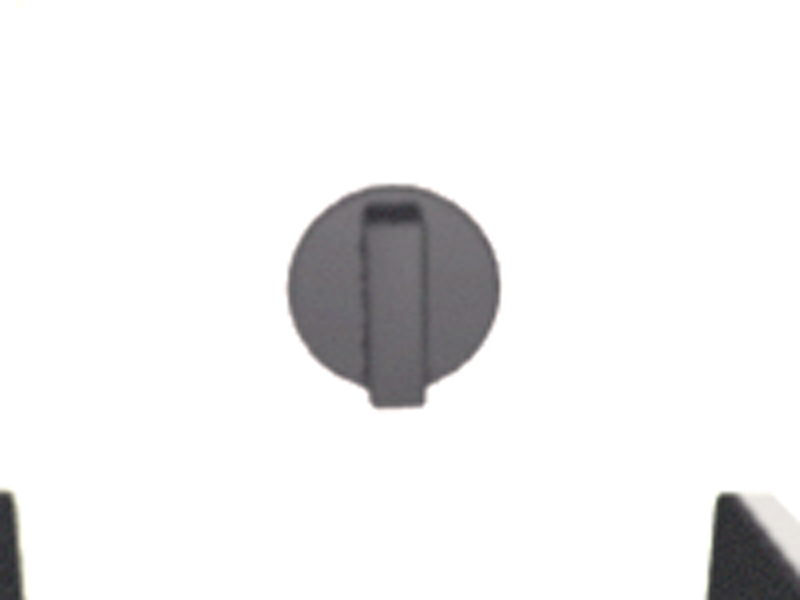

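Run:
```python
from h import *
import pickle
i=pickle.load(open("w2.pkl","rb"));i1=pickle.load(open("w1.pkl","rb"))
f=lambda x,y:(230+x/4-.4,120+y/4-.4)
A=atz(i,f(394,222),.066);B=atz(i,f(398.5,405),.066);d=A-B
print(A,B,(A+B)/2,np.linalg.norm(d),np.degrees(np.arctan2(d[1],d[0])))
print("collar",atz(i,f(394,286),.0405), "w",np.linalg.norm(atz(i,f(289,286),.0405)-atz(i,f(499,286),.0405)))
c1=(290+33.24,145+32.1)
print("tri collar",tri((i,f(394,287)),(i1,c1)))
g=lambda x,y:(290+x/8-.45,145+y/8-.45)
t1=np.mean([g(115,265),g(410,242),g(130,358),g(410,336)],axis=0)
print("tri bar top",tri((i,f(396,313)),(i1,t1)),t1)
im=cv2.imread("pics/w2.png").astype(float)
m=((im.max(2)<45)*255).astype(np.uint8);m[:140]=0;m[225:]=0;m[:,:280]=0;m[:,380:]=0
cs=max(cv2.findContours(m,0,1)[0],key=cv2.contourArea)
print(cv2.boundingRect(cs))
p,M=tool()
for X in ([.525,-.135,.066],):print("tool delta mm",1000*M.T@(np.array(X)-p))
```

```text
[ 0.51156731 -0.11641463  0.066     ] [ 0.53397526 -0.15179198  0.066     ] [ 0.52277129 -0.13410331  0.066     ] 0.04187688278371188 122.35009008029976
collar [ 0.52246304 -0.13345584  0.0405    ] w 0.0509814458328961
tri collar [ 0.52317863 -0.13480932  0.03579269]
tri bar top [ 0.52262161 -0.13431938  0.06418204] [322.83125 182.08125]
(302, 166, 53, 56)
tool delta mm [ -0.6052559    9.00610019 101.85094986]
```

Call:
play_rows(motion=[[0.0013,0.0076,0.03,-0.0028,60],[0,0,0.034,0,50],[0,0,0.03,0,50],[0,0,0,0,50],[0,0,0,0,50]])

```text
time: 3.32
tool_pos: [0.5246, -0.1335, 0.0755]
tcp_rot: [1.529, 2.743, 0.0]
wrist_force: [0.2, 0.2, -0.5]
width: 0.586
```

Run:
```python
from h import *
import pickle
i=camera_info("wrist");a=read_camera("wrist");cv2.imwrite("pics/w3.png",a[:,:,::-1]);pickle.dump(i,open("w3.pkl","wb"))
p,M=tool();print(p,np.degrees(np.arctan2(M[1,0],M[0,0])),read_state()["time"],read_state()["wrist_force"])
c=a.astype(float);c=np.clip((c/120)**.6*255,0,255).astype(np.uint8)
cv2.imwrite("pics/c4.png",c[:,:,::-1])
```

```text
[ 0.52506329 -0.13359831  0.07605945] 121.75617181492443 3.375 [ 0.36876051 -0.00563363  0.35724505]
```

View pics/c4.png

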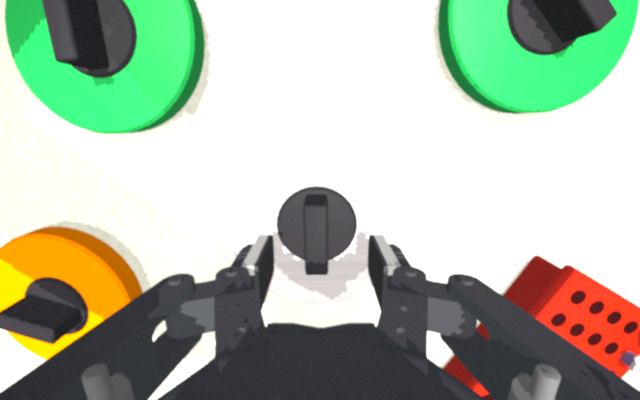

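Run:
```python
from h import *
import pickle
i=pickle.load(open("w3.pkl","rb"));p,M=tool()
A=atz(i,(315.5,210),.066);B=atz(i,(316.5,272.5),.066);d=A-B;m=(A+B)/2
print(A,B,m,np.linalg.norm(d),np.degrees(np.arctan2(d[1],d[0])),1000*M.T@(m-p))
c=atz(i,(317,225.5),.0405);print("collar",c,1000*M.T@(c-p))
print(proj(i,[p]))
```

```text
[ 0.51329796 -0.11876922  0.066     ] [ 0.53414888 -0.15174829  0.066     ] [ 0.52372342 -0.13525875  0.066     ] 0.03901769004831982 122.30300793183467 [-0.68454679 -2.03201944 10.05719921]
collar [ 0.52347415 -0.13434369  0.0405    ] [ 0.2808283  -1.81009582 35.55559675]
[[319.42867957 248.51304873]]
```

Call:
play_rows(motion=[[0,-0.002,0.01,0,34],[0,0,0.01,0,34],[0,0,0.01,0,34],[0,0,0,0,34],[0,0,0,0,34]])

```text
time: 4.0
tool_pos: [0.522, -0.1339, 0.0441]
tcp_rot: [-1.527, -2.745, 0.0]
wrist_force: [-0.1, 0.2, 0.3]
width: 0.397
```

Call:
play_rows(motion=[[0,0,0.002,0,34],[0,0,0,0,34]])

```text
time: 4.25
tool_pos: [0.5221, -0.134, 0.0424]
tcp_rot: [1.527, 2.745, 0.0]
wrist_force: [0.4, 0.1, 0.7]
width: 0.398
```

Call:
play_rows(motion=[[0,0,0,0,8],[0,0,0,0,8],[0,0,0,0,8],[0,0,0,0,8],[0,0,0,0,8]], squeeze=50)

```text
time: 4.88
tool_pos: [0.5224, -0.1341, 0.0426]
tcp_rot: [1.527, 2.745, 0.0]
wrist_force: [0.9, -0.1, 2.9]
width: 0.151
```

Call:
play_rows(motion=[[0,0,-0.01,0,8],[0,0,-0.05,0,8],[0,0,-0.05,0,8],[0,0,-0.05,0,8],[0,0,-0.05,0,8]])

```text
time: 5.5
tool_pos: [0.5211, -0.1337, 0.2535]
tcp_rot: [-1.527, -2.744, 0.0]
wrist_force: [-0.1, -0.5, -1.9]
width: 0.154
```

Call:
play_rows(motion=[[0.031,0.033,0,0,8],[0.0315,0.0333,0,0,8],[0.0315,0.0333,0,0,8],[0.0315,0.0333,0,0,8],[0.0315,0.0333,0,0,8]])

```text
time: 6.12
tool_pos: [0.5799, 0.0884, 0.2519]
tcp_rot: [-1.527, -2.745, 0.001]
wrist_force: [0.5, 0.1, -1.9]
width: 0.153
```

Call:
play_rows(motion=[[0.0315,0.0333,0,0,8],[0.0315,0.0333,0,0,8],[0,0,0,0,8],[0,0,0,0,8]])

```text
time: 6.62
tool_pos: [0.6031, 0.1754, 0.2516]
tcp_rot: [-1.526, -2.745, 0.003]
wrist_force: [-0.5, -0.5, -2.6]
width: 0.15
```

Run:
```python
from h import *
import pickle
i=camera_info("wrist");a=read_camera("wrist");cv2.imwrite("pics/w4.png",a[:,:,::-1]);pickle.dump(i,open("w4.pkl","wb"))
p,M=tool();print(p,np.degrees(np.arctan2(M[1,0],M[0,0])),read_state()["time"],read_state()["wrist_force"])
c=a.astype(float);c=np.clip((c/150)**.6*255,0,255).astype(np.uint8)
cv2.imwrite("pics/c5.png",c[:,:,::-1])
print(proj(i,[[.547,.27,.1]]))
```

```text
[0.60314376 0.17493427 0.25176784] 121.82016187575586 6.675 [ 0.02355694  0.07215325 -2.34618403]
[[322.34799222  75.9648866 ]]
```

View pics/c5.png

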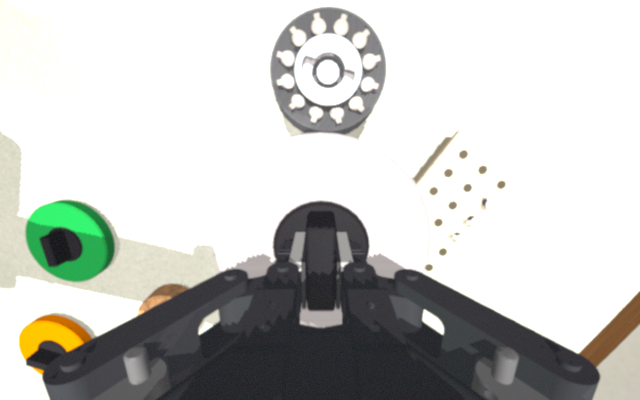

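The lid is held with its collar at (321,245), and the hub is at (328,70). The slots appear left at about (310,62) and right at about (350,76). I'll zoom in for their angle.

Run:
```python
import cv2,numpy as np
a=cv2.imread("pics/w4.png")[30:112,285:372].astype(float)
print(a.max(),np.median(a))
c=np.clip((a/220)**.8*255,0,255).astype(np.uint8)
cv2.imwrite("pics/c6.png",cv2.resize(c,None,fx=7,fy=7,interpolation=cv2.INTER_CUBIC))
```

```text
229.0 166.0
```

View pics/c6.png

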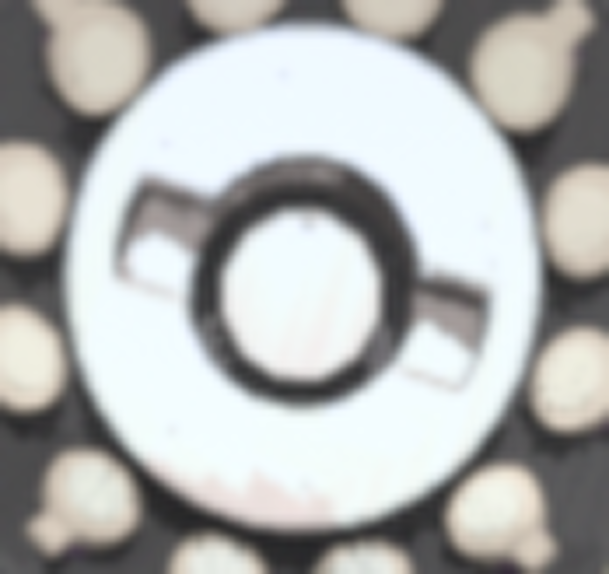

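Run:
```python
from h import *
import pickle
i=pickle.load(open("w4.pkl","rb"))
f=lambda x,y:(285+x/7-.43,30+y/7-.43)
z=.1
L=[atz(i,f(*q),z) for q in((145,180),(118,275))];Rr=[atz(i,f(*q),z) for q in((490,292),(465,388))]
l=sum(L)/2;r=sum(Rr)/2;d=r-l
print(l,r,(l+r)/2,np.linalg.norm(d),"ang",np.degrees(np.arctan2(d[1],d[0])),"w",np.linalg.norm(L[0]-L[1]),np.linalg.norm(Rr[0]-Rr[1]))
for a,b in((L[0],Rr[0]),(L[1],Rr[1])):
    e=b-a;print(np.degrees(np.arctan2(e[1],e[0])))
im=cv2.imread("pics/w4.png")[30:112,285:372].min(2)
m=cv2.morphologyEx((im>150).astype(np.uint8)*255,cv2.MORPH_OPEN,np.ones((5,5)))
cs=max(cv2.findContours(m,0,1)[0],key=cv2.contourArea);h=cv2.convexHull(cs);e=cv2.fitEllipse(h);print(e)
print("hub disc",atz(i,(e[0][0]+285,e[0][1]+30),z), "left/right", np.linalg.norm(atz(i,f(65,277),z)-atz(i,f(542,277),z)),atz(i,f(303.5,277),z),"bore",atz(i,f(305,280),z))
# second view: triangulate with top cam
print("tri",tri((i,f(304,279)),(camera_info("top"),(225,197))))
# held collar: ellipse
print("lid collar px->", [atz(i,(321,245),zz) for zz in (.25,)])
p,M=tool()
for dz in(-.0085+.0065,):
  for x in(-.002,0,.002):
    print(proj(i,[p+M@np.array([x,0,-dz])]))
```

```text
[0.52498682 0.27103425 0.1       ] [0.57299699 0.28383596 0.1       ] [0.54899191 0.27743511 0.1       ] 0.04968762316836522 ang 14.930297468811464 w 0.012680765076932823 0.012879934337931746
15.037606331838687
14.824689561721678
((42.8670768737793, 38.95964431762695), (66.60416412353516, 71.01139068603516), 0.9673778414726257)
hub disc [0.54815095 0.27816168 0.1       ] left/right 0.06538480614721828 [0.54828687 0.27805376 0.1       ] bore [0.54866665 0.27783603 0.1       ]
tri [0.54980727 0.27504053 0.10594935]
lid collar px-> [array([0.60368233, 0.17677623, 0.25      ])]
[[318.4090042  250.29542065]]
[[318.40291273 246.96706012]]
[[318.39680317 243.6152807 ]]
```

Slot line is at about 15°/195°, and the hub is at about (0.5485, 0.278). I'll rotate to 195° with the hub still ahead of the camera, then recheck relative to the bar.

Call:
play_rows(motion=[[0.0283,0.0377,0,0,8],[0.0283,0.0377,0.01,0,8],[0.0283,0.0377,0.01,0,8],[0,0,0,-0.029,8],[0,0,0,-0.029,8]])

```text
time: 7.3
tool_pos: [0.655, 0.3064, 0.2314]
tcp_rot: [-0.996, -2.978, 0.002]
wrist_force: [0.5, -0.9, -2.2]
width: 0.152
```

Call:
play_rows(motion=[[0,0,0,-0.029,8],[0,0,0,-0.029,8],[0,0,0,-0.029,8],[0,0,0,-0.029,8],[0,0,0,-0.029,8]])

```text
time: 7.92
tool_pos: [0.6552, 0.3055, 0.2323]
tcp_rot: [0.414, -3.114, 0.001]
wrist_force: [0.3, 0.2, -2.7]
width: 0.154
```

Call:
play_rows(motion=[[0,0,0,0,8],[0,0,0,0,8]])

```text
time: 8.18
tool_pos: [0.6552, 0.3065, 0.2323]
tcp_rot: [0.401, -3.116, 0.0]
wrist_force: [-0.4, -0.1, -1.2]
width: 0.154
```

Run:
```python
from h import *
import pickle
s=read_state();p=s["tool_pos"];M=R.from_rotvec(s["tcp_rot"]).as_matrix()
i=camera_info("wrist");a=read_camera("wrist");cv2.imwrite("pics/w5.png",a[:,:,::-1]);pickle.dump((i,p,M),open("w5.pkl","wb"))
print(p,np.degrees(np.arctan2(M[1,0],M[0,0])),s["time"],s["wrist_force"],s["q"])
u,v=proj(i,[[.5485,.278,.1]])[0];print(u,v)
b=a[:,:,::-1].astype(float)
u0,v0=int(u)-44,max(0,int(v)-44);c1=b[v0:v0+88,u0:u0+88];print("crop1",u0,v0)
c2=b[185:325,250:390]
c1=cv2.resize(np.clip((c1/220)**.8*255,0,255),(528,528),interpolation=cv2.INTER_CUBIC)
c2=cv2.resize(np.clip((c2/140)**.6*255,0,255),(264,264))
o=np.zeros((528,792,3));o[:,:528]=c1;o[:264,528:]=c2
c3=cv2.resize(np.clip((b/150)**.6*255,0,255),(264,165));o[270:435,528:]=c3
cv2.imwrite("pics/c7.png",np.clip(o,0,255))
```

```text
[0.65519509 0.30649988 0.23231306] -165.32462423728805 8.175 [-0.42041553 -0.12786817 -1.21035   ] [ 4.03176743e-01  3.54194536e-01  1.48592798e+00 -1.08236350e-04
  1.30170534e+00 -1.42372444e+00]
319.4360532635216 70.71693125950137
crop1 275 26[ WARN:0@1.122] global loadsave.cpp:1063 imwrite_ Unsupported depth image for selected encoder is fallbacked to CV_8U.
```

View pics/c7.png

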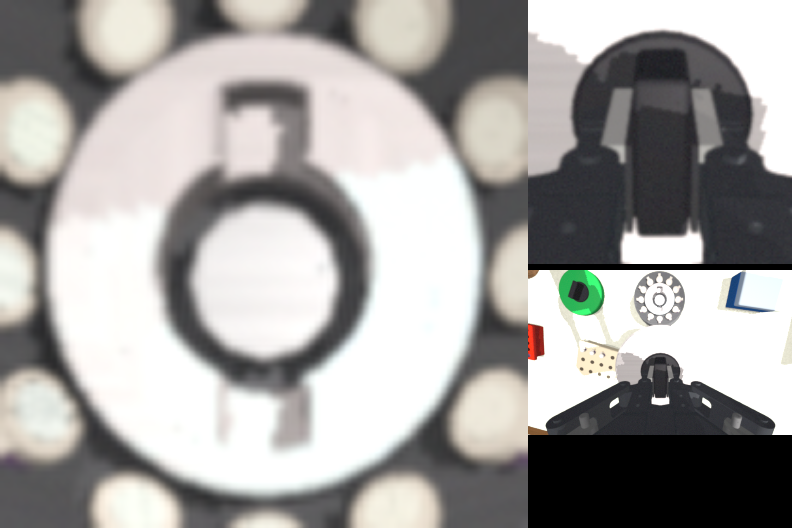

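Run:
```python
from h import *
import pickle
i,p,M=pickle.load(open("w5.pkl","rb"))
f=lambda x,y:(275+x/6-.42,26+y/6-.42)
for n,q in(("mid",(265,266)),("topslot",(264,82)),("botslot",(265.5,450)),("outline",(265.5,262.5))):
    X=atz(i,f(*q),.1);print(n,X,1000*M.T@(X-p))
A=atz(i,f(265.5,450),.1);B=atz(i,f(264,82),.1);d=B-A;print(np.linalg.norm(d),np.degrees(np.arctan2(d[1],d[0])))
# lid collar in this view: collar top 6.5mm above origin; origin=TCP-8.5mm
im=cv2.imread("pics/w5.png");m=((im.max(2)<50)*255).astype(np.uint8)
zc=p[2]-.002
pts=[]
for r in range(200,240,2):
    row=np.where(m[r,270:375])[0]
    if len(row):pts+= [[row.min()+270-.5,r],[row.max()+270+.5,r]]
pts=np.array(pts,float)
W=np.array([(M.T@(atz(i,q,zc)-p))[:2] for q in pts])*1000
from scipy.optimize import least_squares
s=least_squares(lambda v:np.hypot(W[:,0]-v[0],W[:,1]-v[1])-v[2],[0,0,27],loss="soft_l1")
print("collar in tool mm",s.x,np.abs(s.fun).max(),len(pts))
i4=pickle.load(open("w4.pkl","rb"))
```

```text
mid [0.54800147 0.27723111 0.1       ] [111.0828663   -1.13904678 132.33736578]
topslot [0.52353926 0.27072426 0.1       ] [136.39549276  -1.23630408 132.34288152]
botslot [0.57348438 0.28392923 0.1       ] [ 84.7343779   -1.11533688 132.331635  ]
outline [0.54750766 0.27718004 0.1       ] [111.57350676  -1.06334789 132.33746201]
0.05166125771457988 -165.19046169836326
collar in tool mm [-2.04998263  0.38676358 26.51622356] 0.4042568133378843 38
```

Call:
play_rows(motion=[[0.056,-0.0011,0,0,8],[0.0563,0,0,0,8],[0,0,0.03,0,8],[0,0,0.03,0,8],[0,0,0.03,0,8]])

```text
time: 8.85
tool_pos: [0.5468, 0.2775, 0.1421]
tcp_rot: [-0.405, 3.114, 0.001]
wrist_force: [0.6, -0.8, -3.4]
width: 0.156
```

Call:
play_rows(motion=[[0,0,0.003,0,8],[0,0,0.003,0,8],[0,0,0,0,8]])

```text
time: 9.22
tool_pos: [0.5479, 0.278, 0.1378]
tcp_rot: [-0.407, 3.113, 0.001]
wrist_force: [0.5, 0.3, -2.2]
width: 0.153
```

Call:
play_rows(motion=[[0,0,0.002,0,8],[0,0,0.002,0,8],[0,0,0,0,8]])

```text
time: 9.6
tool_pos: [0.5467, 0.2775, 0.1322]
tcp_rot: [0.408, -3.115, 0.0]
wrist_force: [0.3, 0.1, -2.0]
width: 0.153
```

Call:
play_rows(motion=[[0,0,0.002,0,8],[0,0,0,0,8]])

```text
time: 9.85
tool_pos: [0.5466, 0.2774, 0.13]
tcp_rot: [0.408, -3.114, 0.0]
wrist_force: [0.0, 0.4, -1.7]
width: 0.147
```

Call:
play_rows(motion=[[0,0,0.002,0,8],[0,0,0,0,8]])

```text
time: 10.1
tool_pos: [0.5467, 0.2775, 0.128]
tcp_rot: [0.408, -3.115, 0.0]
wrist_force: [0.6, 0.7, -2.4]
width: 0.153
```

Call:
play_rows(motion=[[0,0,0.002,0,8],[0,0,0,0,8]])

```text
time: 10.35
tool_pos: [0.5468, 0.2774, 0.126]
tcp_rot: [0.408, -3.115, 0.0]
wrist_force: [-0.5, -1.7, -2.3]
width: 0.153
```

Call:
play_rows(motion=[[0,0,0.0015,0,8],[0,0,0,0,8]])

```text
time: 10.6
tool_pos: [0.5469, 0.2774, 0.1247]
tcp_rot: [0.408, -3.115, 0.0]
wrist_force: [0.6, -1.3, -2.1]
width: 0.153
```

Call:
play_rows(motion=[[0,0,0.0015,0,8],[0,0,0,0,8]])

```text
time: 10.85
tool_pos: [0.5469, 0.2774, 0.1232]
tcp_rot: [-0.408, 3.115, -0.0]
wrist_force: [0.1, -0.2, -1.6]
width: 0.151
```

Call:
play_rows(motion=[[0,0,0.0015,0,8],[0,0,0,0,8]])

```text
time: 11.1
tool_pos: [0.5469, 0.2774, 0.1217]
tcp_rot: [-0.408, 3.115, -0.0]
wrist_force: [0.9, -1.6, -2.0]
width: 0.15
```

Call:
play_rows(motion=[[0,0,0.0015,0,8],[0,0,0,0,8]])

```text
time: 11.35
tool_pos: [0.547, 0.2775, 0.1209]
tcp_rot: [-0.408, 3.115, -0.0]
wrist_force: [-0.9, -2.1, 3.5]
width: 0.15
```

Call:
play_rows(motion=[[0,0,0.0015,0,8],[0,0,0,0,8]])

```text
time: 11.6
tool_pos: [0.5471, 0.2775, 0.1193]
tcp_rot: [-0.408, 3.115, -0.0]
wrist_force: [-1.9, -3.6, 4.4]
width: 0.15
```

Call:
play_rows(motion=[[0.0004,-0.0005,0.0015,0,8],[0,0,0.0015,0,8],[0,0,0,0,8]])

```text
time: 11.98
tool_pos: [0.547, 0.2774, 0.1168]
tcp_rot: [-0.407, 3.114, 0.001]
wrist_force: [-1.5, -2.3, 6.4]
width: 0.151
```

Call:
play_rows(motion=[[0,0,0.0015,0,8],[0,0,0.001,0,8],[0,0,0,0,8]])

```text
time: 12.35
tool_pos: [0.5471, 0.2774, 0.1148]
tcp_rot: [-0.407, 3.114, 0.001]
wrist_force: [-2.5, -2.5, 8.4]
width: 0.153
```

Call:
play_rows(motion=[[0.0003,-0.0004,0.0015,0,8],[0,0,0.001,0,8],[0,0,0,0,8]])

```text
time: 12.72
tool_pos: [0.5471, 0.2774, 0.1127]
tcp_rot: [-0.407, 3.113, 0.002]
wrist_force: [-2.9, -2.4, 10.0]
width: 0.157
```

Call:
play_rows(motion=[[0,0,0.001,0,8],[0,0,0,0,8]])

```text
time: 12.98
tool_pos: [0.5471, 0.2774, 0.1118]
tcp_rot: [-0.407, 3.113, 0.002]
wrist_force: [-3.3, -2.0, 10.0]
width: 0.154
```

Call:
play_rows(motion=[[0,0,0.0006,0,8],[0,0.0003,0,0.02,8],[0,0.0003,0,0.02,8],[0,0,0,0,8]])

```text
time: 13.48
tool_pos: [0.5474, 0.2777, 0.1112]
tcp_rot: [-0.012, 3.139, 0.002]
wrist_force: [-2.2, -3.2, 9.6]
width: 0.151
```

```bash
cat > st.py <<'E'
from h import *
s=read_state();p,M=tool();print(p,np.degrees(np.arctan2(M[1,0],M[0,0])),"F tool",(M.T@s["wrist_force"]).round(1),"T tool",(M.T@s["torque"]).round(2),s["time"],s["width"])
E
python3 st.py
```

```text
[0.54737628 0.27769674 0.11124115] -179.54705649231568 F tool [ 2.2 -3.2 -9.6] T tool [0.61 0.41 0.11] 13.475 0.15079812718798724
```

Call:
play_rows(motion=[[0.0001,0,0,0.026,8],[0.0001,0.0001,0,0.026,8],[0,0.0002,0,0.026,8],[0,0,0,0,8]])

```text
time: 13.98
tool_pos: [0.5476, 0.2782, 0.1114]
tcp_rot: [0.75, 3.048, 0.004]
wrist_force: [-1.3, -2.7, 9.3]
width: 0.153
```

```bash
python3 st.py
```

```text
[0.54756069 0.27824661 0.11137273] 152.34965646007305 F tool [-0.1 -3.  -9.3] T tool [0.57 0.11 0.09] 13.975 0.15274131769623758
```

Call:
play_rows(motion=[[0,0.0001,0,0.026,8],[0,0.0002,0,0.026,8],[0,0.0002,0,0.026,8],[0,0,0,0,8]])

```text
time: 14.48
tool_pos: [0.5479, 0.2787, 0.1114]
tcp_rot: [1.467, 2.775, 0.005]
wrist_force: [-1.5, -2.8, 9.2]
width: 0.148
```

Call:
play_rows(motion=[[0,0.0001,0,0.014,8],[0,0,0,0.008,8],[0,0,0,0,8]])

```text
time: 14.85
tool_pos: [0.5481, 0.2788, 0.1114]
tcp_rot: [1.654, 2.669, 0.005]
wrist_force: [-1.5, -2.0, 9.5]
width: 0.149
```

```bash
python3 st.py
```

```text
[0.5480542  0.27877542 0.11141831] 116.41349675734571 F tool [-1.1 -2.2 -9.5] T tool [ 0.42 -0.3   0.09] 14.85 0.14934392173837605
```

Almost at the stop, which I expect at about 115°. I'll feel for it in small turns.

Call:
play_rows(motion=[[0,0,0,0.004,8],[0,0,0,0.003,8],[0,0,0,0,8]])

```text
time: 15.22
tool_pos: [0.5476, 0.2787, 0.1114]
tcp_rot: [1.712, 2.633, 0.004]
wrist_force: [-3.5, -2.2, 9.8]
width: 0.15
```

```bash
python3 st.py
```

```text
[0.54762134 0.27875    0.11143497] 113.93788209328693 F tool [-0.6 -4.  -9.8] T tool [ 0.62 -0.16 -0.2 ] 15.225 0.14975820482243837
```

Call:
play_rows(motion=[[0,0,0,0.004,8],[0,0,0,0,8]])

```text
time: 15.48
tool_pos: [0.5472, 0.2787, 0.1114]
tcp_rot: [1.745, 2.612, 0.003]
wrist_force: [-3.5, -3.0, 11.0]
width: 0.153
```

```bash
python3 st.py
```

```text
[0.54717935 0.27866657 0.11137869] 112.49961890871599 F tool [ -1.5  -4.4 -11. ] T tool [ 0.83 -0.16 -0.18] 15.475 0.1533058539372233
```

Call:
play_rows(motion=[[0,0,-0.001,0,8],[0,0,-0.001,0,8],[0,0,-0.001,0,8],[0,0,0,0,8]])

```text
time: 15.98
tool_pos: [0.5471, 0.2785, 0.1127]
tcp_rot: [1.746, 2.611, 0.003]
wrist_force: [0.5, 1.2, 4.8]
width: 0.154
```

```bash
python3 st.py
```

```text
[0.54712248 0.27853    0.1127402 ] 112.47339701913869 F tool [ 1.   0.9 -4.8] T tool [ 0.02  0.2  -0.21] 15.975 0.15370968959525103
```

Call:
play_rows(motion=[[0,0,-0.001,0,8],[0,0,0,0,8]])

```text
time: 16.23
tool_pos: [0.5471, 0.2785, 0.1136]
tcp_rot: [1.746, 2.611, 0.003]
wrist_force: [0.8, 2.5, 3.7]
width: 0.156
```

```bash
python3 st.py
```

```text
[0.5471034  0.2784965  0.11358009] 112.46427134549539 F tool [ 2.   1.7 -3.7] T tool [-0.23  0.39 -0.24] 16.225 0.1559612683885155
```

Call:
play_rows(motion=[[0,0,0,-0.004,8],[0,0,0,0,8]])

```text
time: 16.48
tool_pos: [0.5471, 0.2784, 0.1142]
tcp_rot: [1.713, 2.633, 0.003]
wrist_force: [-0.7, 1.1, 7.3]
width: 0.151
```

```bash
python3 st.py
```

```text
[0.5471428  0.27841339 0.11418732] 113.90495748303434 F tool [ 1.3 -0.2 -7.3] T tool [-0.01  0.37  0.01] 16.475 0.15075918046659384
```

Call:
play_rows(motion=[[0,0,-0.001,0,8],[0,0,0,0,8]])

```text
time: 16.73
tool_pos: [0.5471, 0.2784, 0.1151]
tcp_rot: [1.713, 2.633, 0.003]
wrist_force: [-0.5, 1.8, 6.2]
width: 0.153
```

```bash
python3 st.py
```

```text
[0.54710514 0.27839976 0.11514061] 113.8961670811631 F tool [ 1.9  0.3 -6.2] T tool [-0.05  0.35 -0.04] 16.725 0.15316705705532455
```

Call:
play_rows(motion=[[0,0,-0.001,0,8],[0,0,0,0,8]])

```text
time: 16.98
tool_pos: [0.5471, 0.2784, 0.1156]
tcp_rot: [1.713, 2.633, 0.003]
wrist_force: [1.0, 3.6, 4.9]
width: 0.158
```

Call:
play_rows(motion=[[0,0,-0.001,0,8],[0,0,0,0,8]])

```text
time: 17.23
tool_pos: [0.547, 0.2784, 0.1156]
tcp_rot: [1.713, 2.633, 0.002]
wrist_force: [2.3, 4.9, -0.7]
width: 0.157
```

```bash
python3 st.py
```

```text
[0.54701967 0.27835365 0.11563788] 113.9027116141624 F tool [3.5 4.1 0.7] T tool [-0.84  0.54  0.04] 17.225 0.1570055352611104
```

Lift is blocked at TCP z 0.1156, about 5.5 mm below where the spring first touched. That puts the lid about 7 mm above the hub, so it is in the notches. I'll ease off and let go.

Call:
play_rows(motion=[[0,0,0.001,0,8],[0,0,0,0,20],[0,0,0,0,40],[0,0,0,0,50],[0,0,0,0,50]])

```text
time: 17.85
tool_pos: [0.5462, 0.2775, 0.1147]
tcp_rot: [-1.713, -2.633, 0.002]
wrist_force: [-0.4, 0.9, 0.0]
width: 0.589
```

Call:
play_rows(motion=[[0,0,-0.02,0,50],[0,0,-0.04,0,50],[0,0,-0.05,0,60],[0,0,-0.02,0,60],[0,0,0,0,60]])

```text
time: 18.48
tool_pos: [0.5478, 0.2784, 0.2482]
tcp_rot: [1.711, 2.631, 0.007]
wrist_force: [0.4, -0.1, -0.5]
width: 0.698
```

```bash
python3 st.py
python3 - <<'E'
from h import *
import pickle
s=read_state();p=s["tool_pos"];M=R.from_rotvec(s["tcp_rot"]).as_matrix()
i=camera_info("wrist");a=read_camera("wrist");sc=read_camera("scene");pickle.dump((i,p,M),open("w6.pkl","wb"));cv2.imwrite("pics/w6.png",a[:,:,::-1])
b=a[:,:,::-1].astype(float);print(proj(i,[[.5485,.277,.1135]]))
o=np.zeros((600,800,3),np.uint8)
o[:300,:480]=cv2.resize(np.clip((b/150)**.6*255,0,255),(480,300)).astype(np.uint8)
o[300:600,:400]=cv2.resize(sc[190:280,355:475,::-1],(400,300),interpolation=cv2.INTER_CUBIC)
g=lambda z:z
c=a[120:270,245:395,::-1];o[300:600,440:740]=cv2.resize(np.clip((c/90.)**.6*255,0,255),(300,300)).astype(np.uint8)
cv2.imwrite("pics/c8.png",o)
E
```

```text
[0.54783798 0.27842553 0.24818104] 113.91638107599132 F tool [-0.3  0.3  0.5] T tool [-0.02  0.04  0.01] 18.475 0.6984138063144938
[[319.03560395 192.605235  ]]
```

View pics/c8.png

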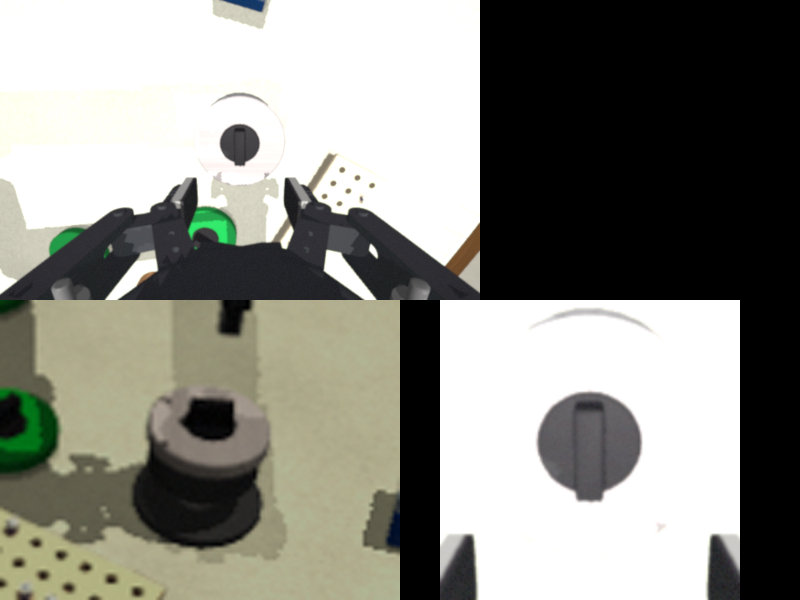

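The lid sits level and centred on the rotor. Its bar is in line with the tool at about 114°, and nothing is touching it, so I'm handing in.

```bash
python3 -c "
from workcell import *
print(finish_job())"
```

```text
the job is handed in; nothing more can be done
None
```

The lid is on the rotor and, by feel, locked down. I've let go of it and handed the job in at about 18.5 s of the 72 s limit; no verdict came back.

**What I did:** I gripped the grey lid by its bar at 50 N, found the slots by camera at about 195° and lowered the lid into them. I then pressed it about 9.7 mm against the spring and turned it about 82° clockwise to the stop. Force on the wrist stayed around 11 N or less.

**Last checks:**
- **Locked height:** when I eased off, the lid rose to about 7 mm above the hub and would not lift further as the upward pull grew. That matches the locked height; unlocked would be 13 mm and short of the notches 4.5 mm. I judged this by feel and did not measure the final height by camera.
- **Position:** the last pictures show the lid level and centred on the rotor, with the gripper about 130 mm above it and no contact force. The cream rack and tip box, both partly in view, looked undisturbed; the red rack and bottle were out of view, but the arm never came near them.

**What disagreed:**
- The lid's parts looked 2 to 11% smaller than stated in the wrist camera, so I found the heights by touch instead.
- The lid first stuck on the way up because I had turned about 2° past the stop. Turning back 1.4° freed it.
- I did not separately test that it can't turn back.

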